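Lay a crisp wafer tube on the cooling rack with a spoon handle

ROBOT

A 6-joint arm with a two-finger parallel gripper is mounted at the origin on a cart in front of the work surface, level with it; the furniture and walls round the work are solid. World frame = base frame: x ahead of the robot, y to its left, z up, the work surface at z = 0. Lengths are in m, angles in rad, forces in N, time in s.
With the tool pointing down it reaches from about 0.35 to 0.85 m from the base axis. Payload 8.1 kg.
Tool frame: the origin (TCP) lies at the centre of the arm's flange, where the gripper is bolted on; the fingertips stand 186 mm ahead of it and the grasp point (between the pads) lies 167 mm ahead of it; z points along the fingers, y is the line along which they close (so a half turn about z gives the same grasp; the last joint's range is limited). The gripper opens to 93 mm and grips with 3 to 60 N. Pads are 15 mm wide; open, the fingers measure 128 mm over their backs; the gripper's body (75 mm by 188 mm) begins 65 mm behind the grasp point.
Start: joints at [-1.279, 0.13, 1.488, -0, 1.523, -0.085], TCP at [0.221, -0.558, 0.405] pointing down, gripper open.
Joint ranges: [-2.96, 2.96], [-0.89, 2.26], [0.02, 2.5], [-1.34, 4.48], [0, 2.73], [-2.66, 2.66]. Speed limits (rad/s): [2.39, 2.39, 2.79, 3.14, 3.14, 3.14].

INTERFACE

Orientations are given as a rotation vector (axis times angle).
In Python, from plant import read_state, read_camera, camera_params, robot gives the robot as it stands.
- The arm moves only by the tool carry_out, never from a script. Its argument "targets" is a list of rows, each an object of numbers: "hand": the opening in per cent of the stroke, from 0 (shut) to 100 (fully open); "x", "y", "z": the shift along the tool's x, y, z in m; "ax", "ay", "az": the turn, a rotation vector about the tool's x, y, z in rad. In form: [{"hand": .., "x": .., "y": .., "z": .., "ax": .., "ay": .., "az": ..}, ...]. A call has 1 to 8 rows; each row is the pose to reach, as a shift and turn from the pose commanded when the call began, along the tool's axes at that moment; what a row does not reach only later rows make up. A row lasts 1/8 s, in which the tool goes at most 62.5 mm and 10.7 degrees, less where a joint would pass 70% of its speed; a pose out of reach is approached as far as the arm can. A call with a gripper value outside its range is refused whole. The fingers move at their own pace and stop on an object; "newtons" is the grip in N (left out, the last holds). Time passes only in rows, so rows that repeat a pose let the fingers close. It gives the time, the measured TCP pose, the force, the opening and the grip force at its end, in the units of the state.
- read_state(): the state, without advancing time (a new reading comes with each control period).
- read_camera(name): name is "side" or "top"; returns (picture, depth): 480x640x3 uint8, blue, green, red; 480x640 float32, m along the optical axis (not along the pixel's ray), 0 where there is no reading.
- camera_params(name): a dict with "fx", "fy", "cx", "cy" (pixels), "position" and "rotation" of the camera in the world. Camera axes: x right, y up, looking along -z (the intrinsics and any distortion apply to the point x, -y, -z); pixel columns grow to the right and rows downward; lengths in m; the calibration is good to about 2 mm. A picture is of the moment at which its call begins. camera_params takes no time and is no camera call.
- robot.close_job(): hands the job in; it is judged then, once.
The state is a dict: "t": time; "q": joint angles; "dq": joint speeds; "joint_torque": joint torques, N m; "tool_pos": TCP position; "orientation": TCP orientation; "force": force on the tool from outside, world axes, zero at the start; "wrist_torque": the same for the moment, N m; "opening": finger opening in m; "gripper_force": force on a finger pad.
Only numpy, scipy, OpenCV 4.12 (cv2) and the standard library are available. Lean on these libraries where they do the work, as an engineer would, in place of code of your own. Each camera call takes 0.05 s, during which the arm holds its last target. There are 200 camera calls.

TASK

The freshly rolled wafer tube on the turquoise board is so crisp that fingers would crush it. Slip the handle of the wooden spoon through it, lift it on the handle and lay it gently, lying on its side, in the free front half of the wire cooling rack, touching neither of the two tubes already there and leaving those where they are. Draw the handle out again and put the spoon down flat on the worktop; the gripper itself must not touch the wafer tube.

Things in the scene. Friction and masses are not known exactly. Their poses are not given: they have to be found in the camera images.
- wafer_tube: the wafer tube to move: golden-brown, rolled, open at both ends, 80 mm long, 46 mm outside, bore 38 mm, about 30 g, lying loose on its side on the turquoise board (it slides at a touch but hardly rolls). Origin at the tube's centre; x axis along the bore, either end may be entered. It cracks if anything presses it with more than 6 N: a squeeze, a drop of over 1 cm, the handle pushed down in it
- wooden_spoon: loose wooden spoon, 265 mm long, 60 g, flat on the worktop right of the board, handle pointing away and to the left. Straight round handle 14 mm thick; bowl 48 mm wide, 14 mm deep. Origin on the handle's axis, 7 mm above its underside, 125 mm from the handle's end, near the balance point: grip here. x axis towards the handle's end, z up. Handle free from 60 mm behind the origin to its end
- spoon_end (a point): centre of the free end of the spoon's handle, 125 mm from the spoon's origin
- cooling_rack: wire cooling rack, steel, 180 x 240 mm, standing firmly (does not move) on the worktop behind the board. Origin under its centre on the worktop; x axis away from the robot across its 180 mm depth, y along its 240 mm width to the left, z up. Thin wires run along x; their top is 32 mm above the worktop. The front half (negative x) is free, two tubes lie in the back half
- tube_b: wafer tube of the same kind and size lying on the rack's back half, the right one; leave it alone. Origin at its centre, x along the bore
- tube_c: wafer tube of the same kind and size lying on the rack's back half, the left one; leave it alone. Origin at its centre, x along the bore
- board: turquoise chopping board, 235 x 340 x 10 mm, lying fixed on the worktop; its top is 10 mm above the worktop. Origin at the centre of its underside, y along its length

How it is judged:
By the outcome, as a careful person would: the job done as asked, in the order asked, and still so for the second after the job is handed in, with the robot touching nothing.
It also fails if it takes over 66 s, if anything falls off the work surface, if the arm or the gripper's body presses on something with over 40 N, if the wrist force passes 120 N, or if a joint passes its speed limit or range.

## Working session

There is one attempt and no reset: what is moved stays moved. The work goes in short steps, Python scripts to look and compute and a tool call to move; the robot and the scene stay as the last step left them, time stands still between calls to the robot, and variables do not carry over. Pictures are saved under pics/ and viewed, at most 10 in all, crops included, and the job is handed in when it is done.

Besides the shell and the picture viewer there is one more tool, called after "Emit:" as a command line: name --argument value ..., lists and objects as JSON in quotes. carry_out: Moves the arm, as the interface text tells. Its arguments: {"type":"object","properties":{"targets":{"type":"array","items":{"type":"object","properties":{"hand":{"type":"number"},"x":{"type":"number"},"y":{"type":"number"},"z":{"type":"number"},"ax":{"type":"number"},"ay":{"type":"number"},"az":{"type":"number"}}}},"newtons":{"type":"number"}},"required":["targets"]}

```bash
mkdir -p pics; ls; cat > h.py <<'E'
import numpy as np, cv2
from plant import read_state, read_camera, camera_params, robot
def ray(name,u,v):
    p=camera_params(name); R=np.array(p["rotation"]); 
    if R.shape!=(3,3): print("rot",R)
    d=R@np.array([(u-p["cx"])/p["fx"],-(v-p["cy"])/p["fy"],-1.0]); return np.array(p["position"]),d
def onz(name,u,v,z):
    o,d=ray(name,u,v); return o+d*(z-o[2])/d[2]
def cloud(name,depth):
    p=camera_params(name); R=np.array(p["rotation"]); v,u=np.mgrid[0:480,0:640]
    c=np.stack([(u-p["cx"])/p["fx"],-(v-p["cy"])/p["fy"],-np.ones_like(u,float)],-1)*depth[...,None]
    return c@R.T+np.array(p["position"])
E
python3 - <<'E'
from h import *
for n in("top","side"):
    im,d=read_camera(n); cv2.imwrite(f"pics/{n}0.png",im); np.savez(f"{n}0.npz",im=im,d=d)
    print(camera_params(n),(d>0).mean())
print(read_state())
E
```

```text
pics
{'fx': 603.6604331606962, 'fy': 603.6604331606962, 'cx': 322.2160783650951, 'cy': 238.48312269246253, 'position': array([ 0.49520025, -0.0092294 ,  1.16911769]), 'rotation': array([ 0.09060007, -0.06437507, -1.54081868])} 0.995888671875
{'fx': 522.0003412299352, 'fy': 522.0003412299352, 'cx': 322.6902096052111, 'cy': 240.53369147263749, 'position': array([0.24045349, 0.61088577, 0.60080094]), 'rotation': array([ 0.29267298, -1.16580344, -2.3729221 ])} 0.9962825520833334
{'t': 0.1, 'q': array([-1.27940390e+00,  1.31111268e-01,  1.48916282e+00, -1.27608706e-05,
        1.52298456e+00, -8.53889946e-02]), 'dq': array([ 0.00154119,  0.00059795, -0.00175946,  0.00092348, -0.00075024,
        0.00102149]), 'joint_torque': array([ 8.72074379e-04, -5.61347473e+01, -4.93092585e+01,  7.72149721e-02,
        2.91275274e-02, -3.49092420e-05]), 'tool_pos': array([ 0.22072502, -0.5577112 ,  0.40378093]), 'orientation': array([-3.08438137e+00, -5.88043057e-01,  2.88833950e-04]), 'force': array([-0.36277931, -1.27528618, -0.39294163]), 'wrist_torque': array([-0.01680782,  0.03046651,  0.04848576]), 'gripper_force': 0.0, 'opening': 0.09321482319947438}
```

Rotation is a rotation vector; fix that and view.

```bash
sed -i 's/R=np.array(p\["rotation"\])/R=cv2.Rodrigues(np.array(p["rotation"]))[0]/; /R.shape/d' h.py; cat h.py|head -6
```

```text
import numpy as np, cv2
from plant import read_state, read_camera, camera_params, robot
def ray(name,u,v):
    p=camera_params(name); R=cv2.Rodrigues(np.array(p["rotation"]))[0]; 
    d=R@np.array([(u-p["cx"])/p["fx"],-(v-p["cy"])/p["fy"],-1.0]); return np.array(p["position"]),d
def onz(name,u,v,z):
```

View pics/top0.png

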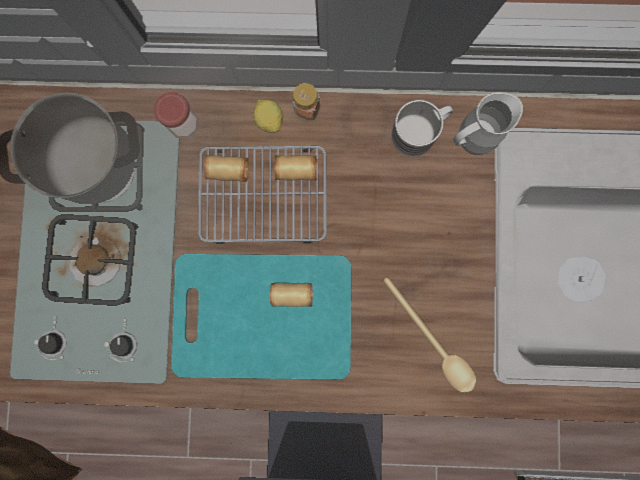

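View pics/side0.png

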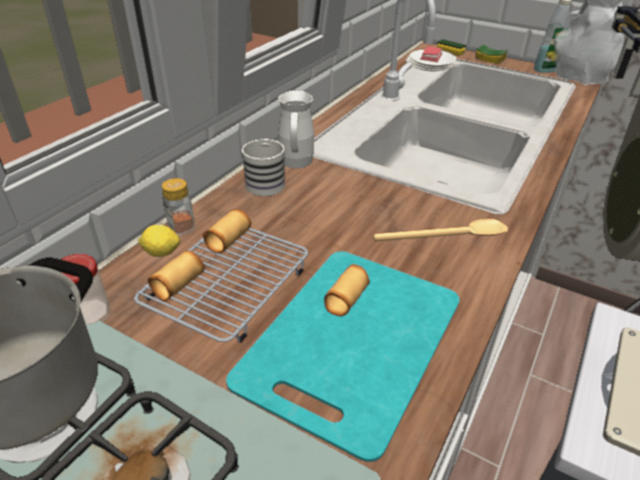

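The top view shows the tube at about (291,294) with its axis roughly along the image's horizontal. The spoon handle runs from its end at (387,281) to the bowl at (460,375). The rack spans (199..327, 147..242) with two tubes along its back, and its front half is clear. The side view confirms this layout. Next I'll measure.

```bash
cat >> h.py <<'E'
def tube(P,im,lo,hi,zlo,zhi):
    hsv=cv2.cvtColor(im,cv2.COLOR_BGR2HSV)
    m=((hsv[...,0]<32)&(hsv[...,1]>60)&(P[...,2]>zlo)&(P[...,2]<zhi)); m[:,:]&=(P[...,0]>lo[0])&(P[...,0]<hi[0])&(P[...,1]>lo[1])&(P[...,1]<hi[1])
    q=P[m]; (c,s,a)=cv2.minAreaRect(q[:,:2].astype(np.float32))
    w=np.linalg.svd(q[:,:2]-q[:,:2].mean(0),full_matrices=False)[2][0]; w=w*np.sign(w[1])
    return np.round(c,4),np.round(s,4),"axis deg from +y(ccw)",np.round(np.degrees(np.arctan2(-w[0],w[1])),2),"zmax",np.round(np.percentile(q[:,2],98),4),len(q)
E
python3 - <<'E'
from h import *
f=np.load("top0.npz"); im,d=f["im"],f["d"]; P=cloud("top",d)
for uv in((291,294),(226,168),(295,167),(420,260),(250,350),(263,195)): print(uv,P[uv[1],uv[0]].round(4))
c=P[294,291]
for nm,(u,v) in dict(A=(291,294),B=(295,167),C=(226,168)).items():
    c=P[v,u]; b=.012 if nm=="A" else .034
    print(nm,tube(P,im,c[:2]-.06,c[:2]+.06 if nm=="A" else c[:2]+[.06,.045],b+.015,.1))
# spoon
hsv=cv2.cvtColor(im,cv2.COLOR_BGR2HSV)
m=(hsv[...,1]>80)&(hsv[...,2]>150)&(hsv[...,0]<35); m[:,:370]=0;m[:,490:]=0;m[:265]=0;m[395:]=0
m=cv2.morphologyEx(m.astype(np.uint8),cv2.MORPH_OPEN,np.ones((2,2)))
v,u=np.nonzero(m); print("spoon px",len(u),u.min(),u.max(),v.min(),v.max())
p=np.array([onz("top",a,b,.007)[:2] for a,b in zip(u,v)])
w=np.linalg.svd(p-p.mean(0),full_matrices=False)[2][0]; w*=np.sign(w[0])
t=p@w; h=p[t>t.max()-.17]; w=np.linalg.svd(h-h.mean(0),full_matrices=False)[2][0]; w*=np.sign(w[0])
n=np.array([-w[1],w[0]]); t=p@w; off=(h@n).mean(); print("len",np.ptp(t),"width handle",np.ptp(h@n),"bowl",np.ptp(p@n))
end=w*t.max()+n*off; print("end",end,"org",end-.125*w,"org from bowl end",w*(t.min()+.14)+n*off,"dir deg from +x",np.degrees(np.arctan2(w[1],w[0])))
# rack
for uv in((201,240),(326,241),(204,147),(325,147)): print(onz("top",*uv,.032).round(4))
# side check
f=np.load("side0.npz"); Q=cloud("side",f["d"]); print("side tube",Q[285,347].round(4),Q[231,430].round(4)); 
print(tube(Q,f["im"],np.array([.35,-.02]),np.array([.48,.14]),.02,.08))
E
```

```text
(291, 294) [0.5015 0.0654 0.0559]
(226, 168) [0.7289 0.1918 0.0778]
(295, 167) [0.7342 0.0646 0.0773]
(420, 260) [ 0.5747 -0.1786 -0.002 ]
(250, 350) [0.3937 0.1426 0.0113]
(263, 195) [0.6933 0.1306 0.002 ]
A (array([0.5007, 0.0665]), array([0.043 , 0.0761]), 'axis deg from +y(ccw)', np.float64(1.69), 'zmax', np.float64(0.0594), 901)
B (array([0.738 , 0.0651]), array([0.0465, 0.0772]), 'axis deg from +y(ccw)', np.float64(1.58), 'zmax', np.float64(0.0806), 973)
C (array([0.7331, 0.1952]), array([0.0794, 0.0445]), 'axis deg from +y(ccw)', np.float64(-3.47), 'zmax', np.float64(0.0804), 952)
spoon px 32 385 473 281 387
len 0.0479024427621631 width handle 0.0026930924641806464 bowl 0.2384676322943407
end [ 0.53479697 -0.11577795] org [ 0.4469724  -0.02682939] org from bowl end [ 0.59950439 -0.18131351] dir deg from +x -45.36430438127698
[0.5986 0.2415 0.032 ]
[0.6033 0.0042 0.032 ]
[0.7788 0.2446 0.032 ]
[0.7847 0.0113 0.032 ]
side tube [0.497  0.0783 0.0556] [ 0.4537 -0.1768  0.013 ]
(array([0.4799, 0.0825]), array([0.0003, 0.041 ]), 'axis deg from +y(ccw)', np.float64(0.53), 'zmax', np.float64(0.0385), 3)
```

```bash
cat >> h.py <<'E'
def spoon(im,z=.007,box=(370,490,265,400)):
    hsv=cv2.cvtColor(im,cv2.COLOR_BGR2HSV); a=box
    m=np.zeros((480,640),np.uint8); m[a[2]:a[3],a[0]:a[1]]=(((hsv[...,2]>155)&(hsv[...,1]>60)&(hsv[...,0]<40)))[a[2]:a[3],a[0]:a[1]]
    n,l,s,_=cv2.connectedComponentsWithStats(m,connectivity=8); v,u=np.nonzero(l==1+s[1:,4].argmax())
    p=np.array([onz("top",a,b,z)[:2] for a,b in zip(u,v)])
    w=np.linalg.svd(p-p.mean(0),full_matrices=False)[2][0]; c=p.mean(0)
    t=(p-c)@w; 
    if abs(t.max())<abs(t.min()): w=-w   # mass is near the bowl: handle end is the farther
    w=-w if False else w
    t=(p-c)@w; h=p[t>t.max()-.17]; hc=h.mean(0); w2=np.linalg.svd(h-hc,full_matrices=False)[2][0]; w=w2*np.sign(w2@w)
    n=np.array([-w[1],w[0]]); t=(p-hc)@w; end=hc+w*t.max()
    return dict(n=len(p),length=np.ptp(t),hw=4*((h-hc)@n).std()/1.15,end=end,org=end-.125*w,org2=hc+w*(t.min()+.14),deg=np.degrees(np.arctan2(w[1],w[0])),bowl=np.ptp((p-hc)@n))
E
python3 - <<'E'
from h import *
f=np.load("top0.npz"); im=f["im"]; hsv=cv2.cvtColor(im,cv2.COLOR_BGR2HSV)
print(hsv[310,400:416].tolist(),hsv[375,460]); print(spoon(im))
f=np.load("side0.npz"); Q=cloud("side",f["d"])
print([onz("side",*x,.007).round(4) for x in((376,237),(440,232))])
m=(Q[...,2]>.02)&(Q[...,2]<.08)&(abs(Q[...,0]-.5)<.05)&(abs(Q[...,1]-.065)<.06); q=Q[m]; print(cv2.minAreaRect(q[:,:2].astype(np.float32)),np.percentile(q[:,2],99))
E
```

```text
[[12, 77, 129], [12, 85, 132], [12, 83, 136], [11, 79, 132], [11, 82, 128], [15, 96, 119], [18, 86, 146], [19, 83, 170], [20, 69, 186], [23, 53, 193], [24, 47, 194], [21, 63, 190], [18, 83, 173], [18, 88, 142], [15, 93, 124], [11, 86, 131]] [ 29  41 192]
{'n': 931, 'length': np.float64(0.26391960418190225), 'hw': np.float64(0.01134363262732497), 'end': array([ 0.53728683, -0.11039226]), 'org': array([ 0.4401433 , -0.18905695]), 'org2': array([ 0.44098293, -0.18837704]), 'deg': np.float64(38.999793574245), 'bowl': np.float64(0.04731232285421426)}
[array([ 0.5357, -0.1137,  0.007 ]), array([ 0.4385, -0.1919,  0.007 ])]
((0.501909613609314, 0.06730717420578003), (0.044047530740499496, 0.08064770698547363), 1.1128185987472534) 0.05823894927714342
```

```bash
cat >> h.py <<'E'
from scipy.spatial.transform import Rotation as Ro
def Rgoal(deg,pitch=0):
    # tool z down, tool x at heading deg; pitch raises the x (handle-tip) direction, degrees
    h=np.radians(deg); x=np.array([np.cos(h),np.sin(h),0]); z=np.array([0,0,-1.]); R=np.stack([x,np.cross(z,x),z],1)
    return Ro.from_matrix(R)*Ro.from_euler('y',np.radians(pitch))
def rel(pos,deg,pitch=0):
    s=read_state(); R=Ro.from_rotvec(s["orientation"]); xyz=R.inv().apply(np.array(pos)-s["tool_pos"]); a=(R.inv()*Rgoal(deg,pitch)).as_rotvec()
    X=R.as_matrix()[:,0]; print("now",s["tool_pos"].round(4),"hd",np.degrees(np.arctan2(X[1],X[0])).round(2),"pitch",np.degrees(np.arcsin(X[2])).round(2),"t",s["t"],"op",round(s["opening"],4),"gf",s["gripper_force"],"F",np.round(s["force"],1))
    print("rel xyz",xyz.round(4),"rot",a.round(4), "dist",np.linalg.norm(xyz).round(3))
E
python3 -c "
from h import *
rel([.4405,-.189,.25],39); print((Rgoal(39,5).as_matrix()[:,0]).round(3))"
```

```text
now [ 0.2207 -0.5577  0.4038] hd 21.59 pitch 0.01 t 0.1 op 0.0932 gf 0.0 F [-0.4 -1.3 -0.4]
rel xyz [ 0.34   -0.2617  0.1543] rot [-0.0016 -0.0004 -0.3039] dist 0.456
[0.774 0.627 0.087]
```

Emit:
carry_out --targets '[{"hand": 100,"x": 0.03,"y": -0.023,"z": 0.014,"az": -0.05},{"x": 0.075,"y": -0.058,"z": 0.034,"az": -0.1},{"x": 0.12,"y": -0.092,"z": 0.054,"az": -0.15},{"x": 0.165,"y": -0.127,"z": 0.075,"az": -0.2},{"x": 0.21,"y": -0.162,"z": 0.095,"az": -0.25},{"x": 0.255,"y": -0.196,"z": 0.116,"az": -0.3},{"x": 0.3,"y": -0.231,"z": 0.136,"az": -0.304},{"x": 0.34,"y": -0.262,"z": 0.154,"az": -0.304}]' --newtons 40

```text
schema error: expected keys hand, x, y, z, ax, ay, az
```

```bash
python3 -c "
from h import *
rel([.4405,-.189,.1885],39)"
```

```text
now [ 0.2207 -0.5577  0.4038] hd 21.59 pitch 0.01 t 0.1 op 0.0932 gf 0.0 F [-0.4 -1.3 -0.4]
rel xyz [ 0.34   -0.2616  0.2158] rot [-0.0016 -0.0004 -0.3039] dist 0.48
```

All keys are required in every row.

Emit:
carry_out --targets '[{"hand": 100,"x": 0.03,"y": -0.023,"z": 0.014,"ax": 0,"ay": 0,"az": -0.05},{"hand": 100,"x": 0.075,"y": -0.058,"z": 0.034,"ax": 0,"ay": 0,"az": -0.1},{"hand": 100,"x": 0.12,"y": -0.092,"z": 0.054,"ax": 0,"ay": 0,"az": -0.15},{"hand": 100,"x": 0.165,"y": -0.127,"z": 0.075,"ax": 0,"ay": 0,"az": -0.2},{"hand": 100,"x": 0.21,"y": -0.162,"z": 0.095,"ax": 0,"ay": 0,"az": -0.25},{"hand": 100,"x": 0.255,"y": -0.196,"z": 0.116,"ax": 0,"ay": 0,"az": -0.3},{"hand": 100,"x": 0.3,"y": -0.231,"z": 0.136,"ax": 0,"ay": 0,"az": -0.304},{"hand": 100,"x": 0.34,"y": -0.262,"z": 0.154,"ax": 0,"ay": 0,"az": -0.304}]' --newtons 40

```text
t: 1.1
tool_pos: [0.441, -0.1872, 0.2498]
orientation: [-2.961, -1.049, 0.0]
force: [-0.3, -0.7, -1.1]
opening: 0.0932
gripper_force: 0.0
```

```bash
python3 -c "
from h import *
rel([.4405,-.189,.1885],39)"
```

```text
now [ 0.441  -0.1872  0.2498] hd 39.03 pitch -0.0 t 1.1 op 0.0932 gf 0.0 F [-0.3 -0.7 -1.1]
rel xyz [-0.0015  0.0011  0.0613] rot [-0.0004  0.0001  0.0005] dist 0.061
```

Emit:
carry_out --targets '[{"hand": 60,"x": 0,"y": 0,"z": 0.02,"ax": 0,"ay": 0,"az": 0},{"hand": 50,"x": 0,"y": 0,"z": 0.04,"ax": 0,"ay": 0,"az": 0},{"hand": 50,"x": 0,"y": 0,"z": 0.055,"ax": 0,"ay": 0,"az": 0},{"hand": 50,"x": 0,"y": 0,"z": 0.0615,"ax": 0,"ay": 0,"az": 0},{"hand": 50,"x": 0,"y": 0,"z": 0.0615,"ax": 0,"ay": 0,"az": 0},{"hand": 30,"x": 0,"y": 0,"z": 0.0615,"ax": 0,"ay": 0,"az": 0},{"hand": 20,"x": 0,"y": 0,"z": 0.0615,"ax": 0,"ay": 0,"az": 0},{"hand": 5,"x": 0,"y": 0,"z": 0.0615,"ax": 0,"ay": 0,"az": 0}]' --newtons 40

```text
t: 2.1
tool_pos: [0.4407, -0.1893, 0.1897]
orientation: [2.961, 1.049, 0.001]
force: [-0.2, -0.5, 0.3]
opening: 0.0211
gripper_force: 0.0
```

Emit:
carry_out --targets '[{"hand": 0,"x": 0,"y": 0,"z": 0,"ax": 0,"ay": 0,"az": 0},{"hand": 0,"x": 0,"y": 0,"z": 0,"ax": 0,"ay": 0,"az": 0},{"hand": 0,"x": 0,"y": 0,"z": 0,"ax": 0,"ay": 0,"az": 0},{"hand": 0,"x": 0,"y": 0,"z": 0,"ax": 0,"ay": 0,"az": 0}]' --newtons 40

```text
t: 2.6
tool_pos: [0.4407, -0.1892, 0.1895]
orientation: [2.961, 1.049, 0.0]
force: [-0.6, -0.1, 4.7]
opening: 0.0129
gripper_force: 40.0
```

```bash
python3 -c "
from h import *
rel([.4405,-.189,.3],39)"
```

```text
now [ 0.4407 -0.1892  0.1895] hd 39.01 pitch 0.01 t 2.6 op 0.0129 gf 40.00173032283783 F [-0.6 -0.1  4.7]
rel xyz [ 0.     -0.0003 -0.1105] rot [ 0.0003 -0.0001  0.0001] dist 0.111
```

Emit:
carry_out --targets '[{"hand": 0,"x": 0,"y": 0,"z": -0.01,"ax": 0,"ay": 0,"az": 0},{"hand": 0,"x": 0,"y": 0,"z": -0.03,"ax": 0,"ay": 0,"az": 0},{"hand": 0,"x": 0,"y": 0,"z": -0.06,"ax": 0,"ay": 0,"az": 0},{"hand": 0,"x": 0,"y": 0,"z": -0.085,"ax": 0,"ay": 0,"az": -0.05},{"hand": 0,"x": 0,"y": 0,"z": -0.1,"ax": 0,"ay": 0,"az": -0.15},{"hand": 0,"x": 0,"y": 0,"z": -0.11,"ax": 0,"ay": 0,"az": -0.28},{"hand": 0,"x": 0,"y": 0,"z": -0.11,"ax": 0,"ay": 0,"az": -0.42},{"hand": 0,"x": 0,"y": 0,"z": -0.11,"ax": 0,"ay": 0,"az": -0.54}]' --newtons 50

```text
t: 3.6
tool_pos: [0.4405, -0.1891, 0.2998]
orientation: [2.57, 1.806, 0.0]
force: [0.2, 0.3, -1.3]
opening: 0.0126
gripper_force: 50.0
```

```bash
python3 -c "
from h import *
rel([.506,-.150,.25],91.4)"
```

```text
now [ 0.4405 -0.1891  0.2998] hd 70.2 pitch -0.0 t 3.6 op 0.0126 gf 50.00031888484955 F [ 0.2  0.3 -1.3]
rel xyz [0.059  0.0484 0.0498] rot [ 3.000e-04  1.000e-04 -3.701e-01] dist 0.091
```

Emit:
carry_out --targets '[{"hand": 0,"x": 0.01,"y": 0.008,"z": 0.006,"ax": 0,"ay": 0,"az": -0.08},{"hand": 0,"x": 0.025,"y": 0.02,"z": 0.018,"ax": 0,"ay": 0,"az": -0.18},{"hand": 0,"x": 0.042,"y": 0.035,"z": 0.032,"ax": 0,"ay": 0,"az": -0.28},{"hand": 0,"x": 0.054,"y": 0.045,"z": 0.044,"ax": 0,"ay": 0,"az": -0.34},{"hand": 0,"x": 0.059,"y": 0.0485,"z": 0.05,"ax": 0,"ay": 0,"az": -0.37},{"hand": 0,"x": 0.059,"y": 0.0485,"z": 0.05,"ax": 0,"ay": 0,"az": -0.37},{"hand": 0,"x": 0.059,"y": 0.0485,"z": 0.05,"ax": 0,"ay": 0,"az": -0.37}]' --newtons 50

```text
t: 4.47
tool_pos: [0.5061, -0.1507, 0.2498]
orientation: [2.2, 2.242, -0.0]
force: [-0.3, -0.3, -0.2]
opening: 0.0123
gripper_force: 50.0
```

```bash
python3 - <<'E'
from h import *
rel([.506,-.150,.25],91.4)
for n in("top","side"):
    im,d=read_camera(n); np.savez(f"{n}1.npz",im=im,d=d); cv2.imwrite(f"pics/{n}1.png",im)
    if n=="top": P=cloud(n,d); print(tube(P,im,np.array([.44,.0]),np.array([.57,.13]),.027,.1))
a=cv2.imread("pics/top1.png")[200:400,200:500]; b=cv2.imread("pics/side1.png")[130:400,250:600]
a=cv2.resize(a,(450,300)); b=cv2.resize(b,(350,270)); c=np.zeros((300,800,3),np.uint8); c[:300,:450]=a; c[:270,450:]=b
cv2.imwrite("pics/c1.png",c)
E
```

```text
now [ 0.5061 -0.1507  0.2498] hd 91.08 pitch -0.02 t 4.475 op 0.0123 gf 49.99981462955475 F [-0.3 -0.3 -0.2]
rel xyz [ 0.0007 -0.0001 -0.0002] rot [ 0.0003  0.0003 -0.0056] dist 0.001
(array([0.5007, 0.0665]), array([0.0428, 0.0759]), 'axis deg from +y(ccw)', np.float64(1.97), 'zmax', np.float64(0.0592), 906)
```

View pics/c1.png

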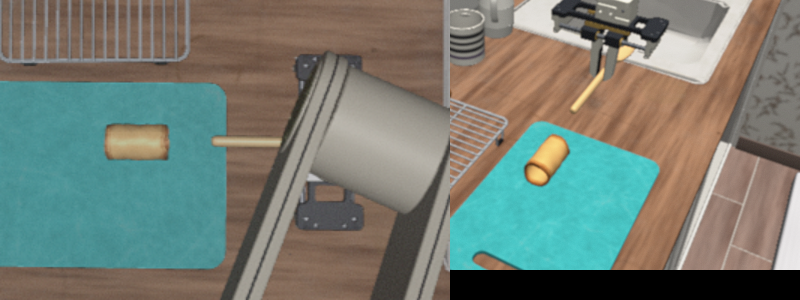

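The composite shows the handle held level and pointing at the tube, with its tip at about (342,294) in full-image pixels. The tube is undisturbed at (291,294). Next I'll measure the handle line with both cameras.

```bash
cat >> h.py <<'E'
def handle(P,lo,hi):
    m=np.all((P>lo)&(P<hi),-1); q=P[m]; out=[]
    for y0 in np.arange(lo[1],hi[1],.01):
        s=q[(q[:,1]>=y0)&(q[:,1]<y0+.01)]
        if len(s)>3: out.append((round(y0+.005,3),np.round((s[:,0].min()+s[:,0].max())/2,4),np.round(np.percentile(s[:,2],90),4),len(s)))
    print(*out,sep="\n"); print("ymax",q[:,1].max().round(4))
E
python3 - <<'E'
from h import *
for n in("top","side"):
    print(n); P=cloud(n,np.load(n+"1.npz")["d"]); handle(P,np.array([.48,-.11,.035]),np.array([.53,.0,.1]))
E
```

```text
top
(np.float64(-0.105), np.float64(0.5063), np.float64(0.0759), 37)
(np.float64(-0.095), np.float64(0.5061), np.float64(0.0763), 37)
(np.float64(-0.085), np.float64(0.5058), np.float64(0.0764), 42)
(np.float64(-0.075), np.float64(0.5055), np.float64(0.0754), 35)
(np.float64(-0.065), np.float64(0.5052), np.float64(0.0753), 42)
(np.float64(-0.055), np.float64(0.5057), np.float64(0.0767), 35)
(np.float64(-0.045), np.float64(0.5055), np.float64(0.0754), 48)
(np.float64(-0.035), np.float64(0.5052), np.float64(0.0747), 40)
(np.float64(-0.025), np.float64(0.5041), np.float64(0.0758), 17)
ymax -0.0261
side
(np.float64(-0.105), np.float64(0.5068), np.float64(0.0749), 29)
(np.float64(-0.095), np.float64(0.5062), np.float64(0.0751), 28)
(np.float64(-0.085), np.float64(0.5065), np.float64(0.0754), 30)
(np.float64(-0.075), np.float64(0.5057), np.float64(0.0753), 29)
(np.float64(-0.065), np.float64(0.5064), np.float64(0.0747), 24)
(np.float64(-0.055), np.float64(0.5057), np.float64(0.0749), 29)
(np.float64(-0.045), np.float64(0.5059), np.float64(0.0755), 34)
(np.float64(-0.035), np.float64(0.5054), np.float64(0.075), 32)
(np.float64(-0.025), np.float64(0.5068), np.float64(0.0736), 40)
ymax -0.0241
```

Emit:
carry_out --targets '[{"hand": 0,"x": 0,"y": 0,"z": 0.012,"ax": 0,"ay": 0,"az": -0.003},{"hand": 0,"x": 0,"y": 0,"z": 0.026,"ax": 0,"ay": 0,"az": -0.005},{"hand": 0,"x": 0.0,"y": 0,"z": 0.034,"ax": 0,"ay": 0,"az": -0.005},{"hand": 0,"x": 0.01,"y": 0,"z": 0.034,"ax": 0,"ay": 0,"az": -0.005},{"hand": 0,"x": 0.022,"y": 0,"z": 0.034,"ax": 0,"ay": 0,"az": -0.005},{"hand": 0,"x": 0.032,"y": 0,"z": 0.034,"ax": 0,"ay": 0,"az": -0.005},{"hand": 0,"x": 0.038,"y": 0,"z": 0.034,"ax": 0,"ay": 0,"az": -0.005},{"hand": 0,"x": 0.038,"y": 0,"z": 0.034,"ax": 0,"ay": 0,"az": -0.005}]' --newtons 50

```text
t: 5.58
tool_pos: [0.5057, -0.1118, 0.2155]
orientation: [2.192, 2.25, 0.0]
force: [0.2, 0.5, -0.3]
opening: 0.0124
gripper_force: 50.0
```

```bash
python3 - <<'E'
from h import *
rel([.5028,-.005,.2155],91.4)
for n in("top","side"):
    im,d=read_camera(n); P=cloud(n,d); cv2.imwrite(f"pics/{n}2.png",im)
    print(n); handle(P,np.array([.48,-.07,.014]),np.array([.53,.022,.1]))
    if n=="top": print(tube(P,im,np.array([.44,.02]),np.array([.57,.13]),.035,.1))
E
```

```text
now [ 0.5057 -0.1118  0.2155] hd 91.49 pitch -0.01 t 5.575 op 0.0124 gf 49.99993979930878 F [ 0.2  0.5 -0.3]
rel xyz [ 1.069e-01 -1.000e-04  0.000e+00] rot [0.0004 0.0002 0.0016] dist 0.107
top
(np.float64(-0.055), np.float64(0.5051), np.float64(0.0418), 14)
(np.float64(-0.045), np.float64(0.5106), np.float64(0.0407), 36)
(np.float64(-0.035), np.float64(0.498), np.float64(0.041), 44)
(np.float64(-0.025), np.float64(0.4996), np.float64(0.0414), 37)
(np.float64(-0.015), np.float64(0.5117), np.float64(0.0414), 38)
(np.float64(-0.005), np.float64(0.4991), np.float64(0.0411), 42)
(np.float64(0.005), np.float64(0.5054), np.float64(0.0403), 40)
(np.float64(0.015), np.float64(0.5061), np.float64(0.0397), 20)
ymax 0.02
(array([0.5007, 0.0668]), array([0.0428, 0.0766]), 'axis deg from +y(ccw)', np.float64(2.04), 'zmax', np.float64(0.059), 904)
side
(np.float64(-0.065), np.float64(0.5055), np.float64(0.0408), 29)
(np.float64(-0.055), np.float64(0.506), np.float64(0.041), 29)
(np.float64(-0.045), np.float64(0.5056), np.float64(0.041), 27)
(np.float64(-0.035), np.float64(0.5053), np.float64(0.0408), 34)
(np.float64(-0.025), np.float64(0.505), np.float64(0.0415), 31)
(np.float64(-0.015), np.float64(0.5051), np.float64(0.0404), 35)
(np.float64(-0.005), np.float64(0.5049), np.float64(0.0409), 33)
(np.float64(0.005), np.float64(0.5042), np.float64(0.0407), 35)
ymax 0.0103
```

Emit:
carry_out --targets '[{"hand": 0,"x": 0.01,"y": -0.0015,"z": 0,"ax": 0,"ay": 0,"az": 0},{"hand": 0,"x": 0.025,"y": -0.0015,"z": 0,"ax": 0,"ay": 0,"az": 0},{"hand": 0,"x": 0.04,"y": -0.0015,"z": 0,"ax": 0,"ay": 0,"az": 0},{"hand": 0,"x": 0.055,"y": -0.0015,"z": 0,"ax": 0,"ay": 0,"az": 0},{"hand": 0,"x": 0.07,"y": -0.0015,"z": 0,"ax": 0,"ay": 0,"az": 0},{"hand": 0,"x": 0.085,"y": -0.0015,"z": 0,"ax": 0,"ay": 0,"az": 0},{"hand": 0,"x": 0.1,"y": -0.0015,"z": 0,"ax": 0,"ay": 0,"az": 0},{"hand": 0,"x": 0.107,"y": -0.0015,"z": 0,"ax": 0,"ay": 0,"az": 0}]' --newtons 50

```text
t: 6.68
tool_pos: [0.5014, -0.0044, 0.2152]
orientation: [-2.192, -2.25, -0.0]
force: [0.2, -0.2, -0.1]
opening: 0.0127
gripper_force: 50.0
```

```bash
python3 - <<'E'
from h import *
rel([.5028,-.005,.2155],91.4)
for n in("top","side"):
    im,d=read_camera(n); P=cloud(n,d); cv2.imwrite(f"pics/{n}3.png",im)
    if n=="side":
        m=(P[...,2]>.02)&(P[...,2]<.064)&(abs(P[...,0]-.5)<.05)&(P[...,1]>.02)&(P[...,1]<.11); print(cv2.minAreaRect(P[m][:,:2].astype(np.float32)))
        cv2.imwrite("pics/c3.png",cv2.resize(im[180:400,230:530],(750,550)))
E
```

```text
now [ 0.5014 -0.0044  0.2152] hd 91.48 pitch 0.0 t 6.675 op 0.0127 gf 49.99971270561218 F [ 0.2 -0.2 -0.1]
rel xyz [-0.0006  0.0014 -0.0003] rot [-0.     -0.      0.0014] dist 0.002
((0.5013573169708252, 0.06909885257482529), (0.04325125738978386, 0.0817045047879219), 0.252279132604599)
```

View pics/c3.png

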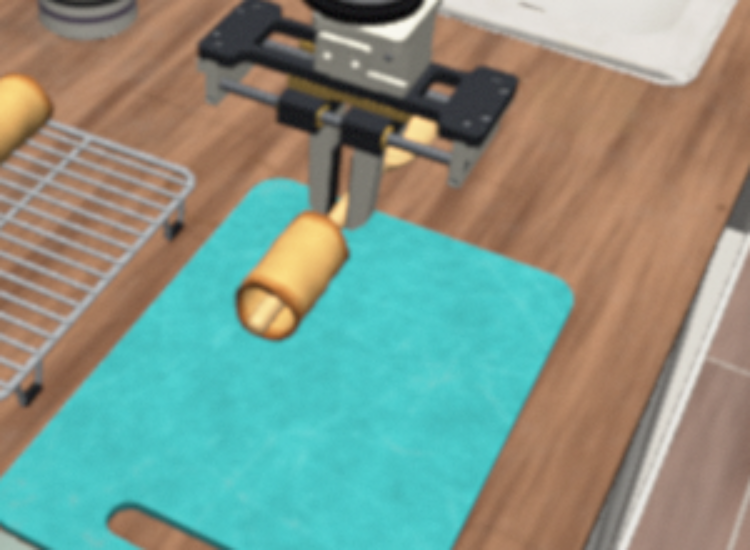

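The handle lies inside the bore, visible through the far opening at (265,312) of the crop, and the fingers are clear of the tube. Next is a slow lift with a slight tip-up.

Emit:
carry_out --targets '[{"hand": 0,"x": -0.002,"y": 0,"z": -0.003,"ax": 0,"ay": 0.012,"az": 0},{"hand": 0,"x": -0.004,"y": 0,"z": -0.006,"ax": 0,"ay": 0.026,"az": 0},{"hand": 0,"x": -0.0045,"y": 0,"z": -0.008,"ax": 0,"ay": 0.026,"az": 0},{"hand": 0,"x": -0.0045,"y": 0,"z": -0.01,"ax": 0,"ay": 0.026,"az": 0},{"hand": 0,"x": -0.0045,"y": 0,"z": -0.012,"ax": 0,"ay": 0.026,"az": 0},{"hand": 0,"x": -0.0045,"y": 0,"z": -0.014,"ax": 0,"ay": 0.026,"az": 0},{"hand": 0,"x": -0.0045,"y": 0,"z": -0.017,"ax": 0,"ay": 0.026,"az": 0},{"hand": 0,"x": -0.0045,"y": 0,"z": -0.02,"ax": 0,"ay": 0.026,"az": 0}]' --newtons 50

```text
t: 7.78
tool_pos: [0.5015, -0.0099, 0.2354]
orientation: [-2.18, -2.236, -0.028]
force: [-0.3, 0.0, -0.2]
opening: 0.0127
gripper_force: 50.0
```

Emit:
carry_out --targets '[{"hand": 0,"x": 0,"y": 0,"z": -0.004,"ax": 0,"ay": 0,"az": 0},{"hand": 0,"x": 0,"y": 0,"z": -0.01,"ax": 0,"ay": 0,"az": 0},{"hand": 0,"x": 0,"y": 0,"z": -0.018,"ax": 0,"ay": 0,"az": 0},{"hand": 0,"x": 0,"y": 0,"z": -0.027,"ax": 0,"ay": 0,"az": 0},{"hand": 0,"x": 0,"y": 0,"z": -0.036,"ax": 0,"ay": 0,"az": 0},{"hand": 0,"x": 0,"y": 0,"z": -0.043,"ax": 0,"ay": 0,"az": 0},{"hand": 0,"x": 0,"y": 0,"z": -0.048,"ax": 0,"ay": 0,"az": 0},{"hand": 0,"x": 0,"y": 0,"z": -0.05,"ax": 0,"ay": 0,"az": 0}]' --newtons 50

```text
t: 8.78
tool_pos: [0.5016, -0.0113, 0.2856]
orientation: [-2.181, -2.236, -0.029]
force: [-0.1, 0.4, -1.1]
opening: 0.0125
gripper_force: 50.0
```

```bash
python3 - <<'E'
from h import *
rel([.5028,-.005,.2155],91.4)
im,d=read_camera("side"); P=cloud("side",d)
m=(P[...,2]>.045)&(P[...,2]<.15)&(abs(P[...,0]-.5)<.04)&(P[...,1]>.018)&(P[...,1]<.14); q=P[m]
print(cv2.minAreaRect(q[:,:2].astype(np.float32)),q[:,2].min(),q[:,2].max(),q[:,1].min(),q[:,1].max())
for y in np.arange(.02,.13,.01):
    s=q[abs(q[:,1]-y)<.005]; 
    if len(s): print(y.round(3),s[:,2].max().round(4),s[:,0].mean().round(4))
cv2.imwrite("pics/c4.png",cv2.resize(im[130:350,230:530],(750,550)))
E
```

```text
now [ 0.5016 -0.0113  0.2856] hd 91.43 pitch 1.49 t 8.775 op 0.0125 gf 49.99971270561218 F [-0.1  0.4 -1.1]
rel xyz [0.0044 0.0013 0.0702] rot [ 0.0003 -0.026   0.0005] dist 0.07
((0.5002937316894531, 0.06915974617004395), (0.044668812304735184, 0.10205996036529541), 0.19270770251750946) 0.07229638984901665 0.1188562471641636 0.01814207498095366 0.12018836636358121
0.02 0.1125 0.5018
0.03 0.1172 0.496
0.04 0.1181 0.4938
0.05 0.1171 0.4937
0.06 0.117 0.4938
0.07 0.1189 0.4945
0.08 0.1186 0.4955
0.09 0.1181 0.4976
0.1 0.1178 0.4995
0.11 0.1181 0.5021
0.12 0.1125 0.5003
```

View pics/c4.png

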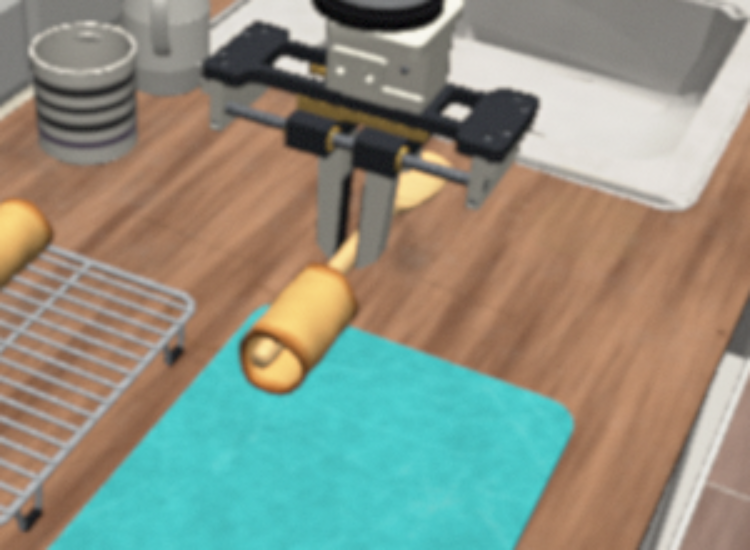

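The tube hangs level on the handle, clear of both the fingers and the board. I'll carry it to the rack's front half.

Emit:
carry_out --targets '[{"hand": 0,"x": 0.001,"y": 0.002,"z": 0,"ax": 0,"ay": 0,"az": 0},{"hand": 0,"x": 0.002,"y": 0.006,"z": 0,"ax": 0,"ay": 0,"az": 0},{"hand": 0,"x": 0.004,"y": 0.013,"z": 0,"ax": 0,"ay": 0,"az": 0},{"hand": 0,"x": 0.007,"y": 0.022,"z": 0,"ax": 0,"ay": 0,"az": 0},{"hand": 0,"x": 0.01,"y": 0.033,"z": 0,"ax": 0,"ay": 0,"az": 0},{"hand": 0,"x": 0.014,"y": 0.045,"z": 0,"ax": 0,"ay": 0,"az": 0},{"hand": 0,"x": 0.018,"y": 0.058,"z": 0,"ax": 0,"ay": 0,"az": 0},{"hand": 0,"x": 0.022,"y": 0.071,"z": 0,"ax": 0,"ay": 0,"az": 0}]' --newtons 50

```text
t: 9.82
tool_pos: [0.5729, 0.0129, 0.2858]
orientation: [-2.18, -2.236, -0.028]
force: [-0.8, -0.2, -1.2]
opening: 0.0124
gripper_force: 50.0
```

Emit:
carry_out --targets '[{"hand": 0,"x": 0.004,"y": 0.013,"z": 0,"ax": 0,"ay": 0,"az": 0},{"hand": 0,"x": 0.008,"y": 0.026,"z": 0,"ax": 0,"ay": 0,"az": 0},{"hand": 0,"x": 0.012,"y": 0.038,"z": 0,"ax": 0,"ay": 0,"az": 0},{"hand": 0,"x": 0.015,"y": 0.049,"z": 0,"ax": 0,"ay": 0,"az": 0},{"hand": 0,"x": 0.018,"y": 0.058,"z": 0,"ax": 0,"ay": 0,"az": 0},{"hand": 0,"x": 0.02,"y": 0.065,"z": 0,"ax": 0,"ay": 0,"az": 0},{"hand": 0,"x": 0.021,"y": 0.069,"z": 0,"ax": 0,"ay": 0,"az": 0},{"hand": 0,"x": 0.0215,"y": 0.071,"z": 0,"ax": 0,"ay": 0,"az": 0}]' --newtons 50

```text
t: 10.82
tool_pos: [0.6425, 0.0357, 0.2863]
orientation: [-2.18, -2.235, -0.028]
force: [-0.2, 0.7, -0.7]
opening: 0.0128
gripper_force: 50.0
```

```bash
python3 - <<'E'
from h import *
rel([.642,.034,.2855],91.4)
im,d=read_camera("side"); P=cloud("side",d); cv2.imwrite("pics/side5.png",im)
m=(P[...,2]>.055)&(P[...,2]<.15)&(abs(P[...,0]-.642)<.035)&(P[...,1]>.06)&(P[...,1]<.18); q=P[m]
for y in np.arange(.06,.18,.01):
    s=q[abs(q[:,1]-y)<.005]; 
    if len(s): print(y.round(3),s[:,2].max().round(4),s[:,2].min().round(4),s[:,0].min().round(4),s[:,0].max().round(4))
im,d=read_camera("top"); P=cloud("top",d)
q=P[(P[...,2]>.02)&(P[...,2]<.045)&(P[...,0]>.57)&(P[...,0]<.8)&(P[...,1]>-.03)&(P[...,1]<.27)]
print("rack",cv2.minAreaRect(q[:,:2].astype(np.float32)),len(q), np.percentile(q[:,2],[5,50,95]))
E
```

```text
now [0.6425 0.0357 0.2863] hd 91.43 pitch 1.49 t 10.825 op 0.0128 gf 49.99960005283356 F [-0.2  0.7 -0.7]
rel xyz [-0.0017 -0.0006  0.0007] rot [-0.0002 -0.026   0.0005] dist 0.002
0.06 0.1118 0.1036 0.6372 0.6469
0.07 0.1152 0.1034 0.6321 0.6474
0.08 0.1181 0.0845 0.6203 0.6552
0.09 0.1186 0.081 0.6208 0.6552
0.1 0.1181 0.0858 0.6206 0.6565
0.11 0.1183 0.0834 0.6197 0.6569
0.12 0.1191 0.0744 0.6198 0.6559
0.13 0.1188 0.0741 0.62 0.6627
0.14 0.119 0.0742 0.6195 0.6626
0.15 0.1202 0.0726 0.6185 0.6656
0.16 0.1159 0.1031 0.6345 0.6482
0.17 0.1127 0.1037 0.6374 0.6466
rack ((0.6922795176506042, 0.1300523281097412), (0.18448133766651154, 0.24618542194366455), 1.7525328397750854) 1138 [0.02544499 0.03000389 0.03417488]
```

Emit:
carry_out --targets '[{"hand": 0,"x": 0,"y": 0,"z": 0.004,"ax": 0,"ay": 0,"az": 0},{"hand": 0,"x": 0,"y": 0,"z": 0.01,"ax": 0,"ay": 0,"az": 0},{"hand": 0,"x": 0,"y": 0,"z": 0.016,"ax": 0,"ay": 0,"az": 0},{"hand": 0,"x": 0,"y": 0,"z": 0.022,"ax": 0,"ay": 0,"az": 0},{"hand": 0,"x": 0.001,"y": 0,"z": 0.026,"ax": 0,"ay": -0.006,"az": 0},{"hand": 0,"x": 0.0025,"y": 0,"z": 0.029,"ax": 0,"ay": -0.014,"az": 0},{"hand": 0,"x": 0.004,"y": 0,"z": 0.0305,"ax": 0,"ay": -0.022,"az": 0},{"hand": 0,"x": 0.0045,"y": 0,"z": 0.032,"ax": 0,"ay": -0.026,"az": 0}]' --newtons 50

```text
t: 11.92
tool_pos: [0.6424, 0.0413, 0.2546]
orientation: [2.193, 2.249, -0.0]
force: [-0.1, 0.0, -0.2]
opening: 0.0128
gripper_force: 50.0
```

Emit:
carry_out --targets '[{"hand": 0,"x": 0,"y": 0,"z": 0.0015,"ax": 0,"ay": 0,"az": 0},{"hand": 0,"x": 0,"y": 0,"z": 0.003,"ax": 0,"ay": 0,"az": 0},{"hand": 0,"x": 0,"y": 0,"z": 0.0045,"ax": 0,"ay": 0,"az": 0},{"hand": 0,"x": 0,"y": 0,"z": 0.006,"ax": 0,"ay": 0,"az": 0},{"hand": 0,"x": 0,"y": 0,"z": 0.0075,"ax": 0,"ay": 0,"az": 0},{"hand": 0,"x": 0,"y": 0,"z": 0.009,"ax": 0,"ay": 0,"az": 0},{"hand": 0,"x": 0,"y": 0,"z": 0.0105,"ax": 0,"ay": 0,"az": 0},{"hand": 0,"x": 0,"y": 0,"z": 0.012,"ax": 0,"ay": 0,"az": 0}]' --newtons 50

```text
t: 12.92
tool_pos: [0.6423, 0.0411, 0.2424]
orientation: [-2.194, -2.249, -0.0]
force: [-0.1, -0.0, -0.4]
opening: 0.0124
gripper_force: 50.0
```

```bash
cat >> h.py <<'E'
def look():
    im,d=read_camera("side"); P=cloud("side",d)
    q=P[(P[...,2]>.04)&(P[...,2]<.13)&(abs(P[...,0]-.642)<.04)&(P[...,1]>.055)&(P[...,1]<.18)]
    for y in np.arange(.06,.18,.01):
        s=q[abs(q[:,1]-y)<.005]
        if len(s): print(y.round(3),s[:,2].max().round(4),s[:,2].min().round(4),s[:,0].min().round(4),s[:,0].max().round(4))
    return im
E
python3 - <<'E'
from h import *
rel([.642,.0357,.2365],91.4)
im=look()
cv2.imwrite("pics/c6.png",cv2.resize(im[130:370,120:440],(800,600)))
E
```

```text
now [0.6423 0.0411 0.2424] hd 91.43 pitch 0.0 t 12.925 op 0.0124 gf 49.99975919723511 F [-0.1 -0.  -0.4]
rel xyz [-0.0054 -0.0004  0.0059] rot [ 0.     -0.      0.0006] dist 0.008
0.06 0.069 0.0599 0.6363 0.6479
0.07 0.0763 0.0691 0.6357 0.6539
0.08 0.0808 0.0446 0.6205 0.6556
0.09 0.0816 0.0432 0.6194 0.6559
0.1 0.0801 0.049 0.6196 0.6539
0.11 0.0799 0.0455 0.6193 0.6592
0.12 0.0816 0.0462 0.6191 0.6554
0.13 0.0803 0.0462 0.6187 0.6613
0.14 0.0801 0.0464 0.6186 0.6622
0.15 0.0811 0.0401 0.6182 0.6625
0.16 0.0681 0.0564 0.6352 0.6462
0.17 0.0689 0.0573 0.6361 0.6458
```

View pics/c6.png

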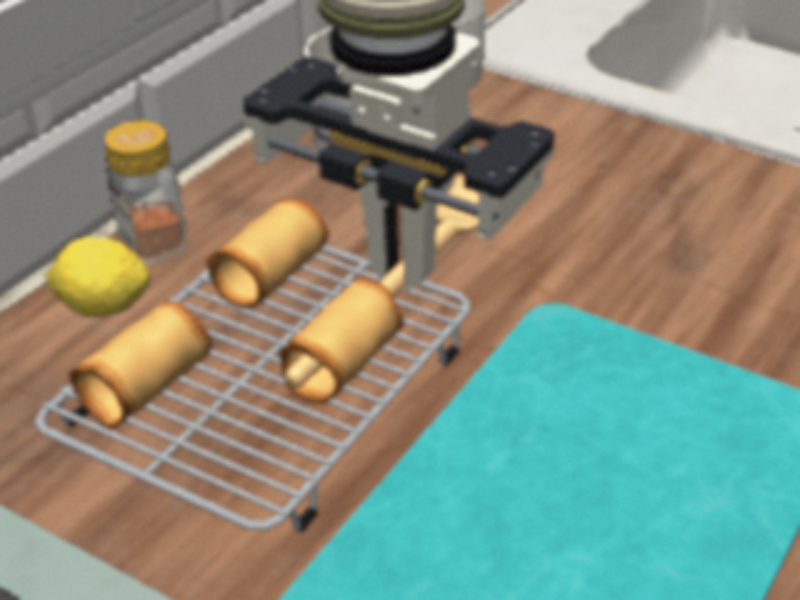

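The tube is seated on the rack's front half. Its top is at 0.080, the same as the other tubes, and its far bore opening is at about (310,372) in the crop. I'll lower the handle to the bore centre and draw it out.

Emit:
carry_out --targets '[{"hand": 0,"x": 0,"y": 0,"z": 0.002,"ax": 0,"ay": 0,"az": 0},{"hand": 0,"x": 0,"y": 0,"z": 0.004,"ax": 0,"ay": 0,"az": 0},{"hand": 0,"x": 0,"y": 0,"z": 0.005,"ax": 0,"ay": 0,"az": 0},{"hand": 0,"x": 0,"y": 0,"z": 0.005,"ax": 0,"ay": 0,"az": 0},{"hand": 0,"x": -0.005,"y": 0,"z": 0.005,"ax": 0,"ay": 0,"az": 0},{"hand": 0,"x": -0.015,"y": 0,"z": 0.005,"ax": 0,"ay": 0,"az": 0},{"hand": 0,"x": -0.028,"y": 0,"z": 0.005,"ax": 0,"ay": 0,"az": 0},{"hand": 0,"x": -0.04,"y": 0,"z": 0.005,"ax": 0,"ay": 0,"az": 0}]' --newtons 50

```text
t: 13.98
tool_pos: [0.6433, -0.0002, 0.2375]
orientation: [2.194, 2.248, -0.0]
force: [0.5, 0.4, -0.2]
opening: 0.0123
gripper_force: 50.0
```

```bash
python3 -c "
from h import *
rel([.645,-.1,.2375],91.4)
look()"
```

```text
now [ 6.433e-01 -2.000e-04  2.375e-01] hd 91.4 pitch -0.01 t 13.975 op 0.0123 gf 49.99987185001373 F [ 0.5  0.4 -0.2]
rel xyz [-0.0998 -0.0007  0.0001] rot [0.0001 0.0002 0.0001] dist 0.1
0.06 0.0641 0.0531 0.6378 0.649
0.07 0.0763 0.0748 0.6337 0.6539
0.08 0.0803 0.0451 0.6193 0.6536
0.09 0.081 0.0455 0.62 0.6551
0.1 0.0801 0.0477 0.6189 0.6546
0.11 0.0812 0.0489 0.6184 0.6546
0.12 0.0815 0.044 0.6182 0.6522
0.13 0.0805 0.0404 0.6186 0.6609
0.14 0.0819 0.0402 0.6183 0.6627
0.15 0.0804 0.0401 0.6175 0.6634
```

Emit:
carry_out --targets '[{"hand": 0,"x": -0.012,"y": 0,"z": 0,"ax": 0,"ay": 0,"az": 0},{"hand": 0,"x": -0.026,"y": 0,"z": 0,"ax": 0,"ay": 0,"az": 0},{"hand": 0,"x": -0.04,"y": 0,"z": 0,"ax": 0,"ay": 0,"az": 0},{"hand": 0,"x": -0.055,"y": 0,"z": 0,"ax": 0,"ay": 0,"az": 0},{"hand": 0,"x": -0.07,"y": 0,"z": 0,"ax": 0,"ay": 0,"az": 0},{"hand": 0,"x": -0.085,"y": 0,"z": 0,"ax": 0,"ay": 0,"az": 0},{"hand": 0,"x": -0.1,"y": 0,"z": 0,"ax": 0,"ay": 0,"az": 0},{"hand": 0,"x": -0.11,"y": 0,"z": 0,"ax": 0,"ay": 0,"az": 0}]' --newtons 50

```text
t: 15.02
tool_pos: [0.646, -0.11, 0.2375]
orientation: [2.194, 2.248, -0.0]
force: [-0.2, -0.1, -0.8]
opening: 0.0127
gripper_force: 50.0
```

```bash
python3 -c "
from h import *
rel([.4405,-.189,.25],39)
look()"
```

```text
now [ 0.646  -0.11    0.2375] hd 91.4 pitch -0.0 t 15.025 op 0.0127 gf 49.99971270561218 F [-0.2 -0.1 -0.8]
rel xyz [-0.074  -0.2074 -0.0125] rot [0.     0.     0.9146] dist 0.221
0.07 0.0756 0.0502 0.6214 0.6558
0.08 0.0808 0.0433 0.6202 0.6537
0.09 0.0813 0.044 0.6199 0.6553
0.1 0.0802 0.0486 0.6195 0.654
0.11 0.0804 0.0476 0.6186 0.6552
0.12 0.0809 0.0429 0.6191 0.6531
0.13 0.0809 0.0401 0.6189 0.6618
0.14 0.08 0.0401 0.6186 0.6614
0.15 0.0803 0.0401 0.6177 0.6627
0.16 0.0404 0.0404 0.6501 0.6501
```

Emit:
carry_out --targets '[{"hand": 0,"x": -0.015,"y": -0.01,"z": -0.004,"ax": 0,"ay": 0,"az": 0},{"hand": 0,"x": -0.035,"y": -0.03,"z": -0.009,"ax": 0,"ay": 0,"az": 0.05},{"hand": 0,"x": -0.05,"y": -0.06,"z": -0.0125,"ax": 0,"ay": 0,"az": 0.15},{"hand": 0,"x": -0.065,"y": -0.095,"z": -0.0125,"ax": 0,"ay": 0,"az": 0.28},{"hand": 0,"x": -0.074,"y": -0.13,"z": -0.0125,"ax": 0,"ay": 0,"az": 0.42},{"hand": 0,"x": -0.074,"y": -0.165,"z": -0.0125,"ax": 0,"ay": 0,"az": 0.56},{"hand": 0,"x": -0.074,"y": -0.192,"z": -0.0125,"ax": 0,"ay": 0,"az": 0.7},{"hand": 0,"x": -0.074,"y": -0.207,"z": -0.0125,"ax": 0,"ay": 0,"az": 0.82}]' --newtons 50

```text
t: 16.08
tool_pos: [0.4392, -0.1882, 0.2501]
orientation: [2.911, 1.182, -0.0]
force: [-0.4, -0.9, -0.8]
opening: 0.0124
gripper_force: 50.0
```

```bash
python3 -c "
from h import *
rel([.4405,-.189,.1895],39)"
```

```text
now [ 0.4392 -0.1882  0.2501] hd 44.19 pitch -0.01 t 16.075 op 0.0124 gf 49.997296929359436 F [-0.4 -0.9 -0.8]
rel xyz [0.0004 0.0015 0.0606] rot [-0.      0.0002  0.0905] dist 0.061
```

Emit:
carry_out --targets '[{"hand": 0,"x": 0,"y": 0,"z": 0.015,"ax": 0,"ay": 0,"az": 0},{"hand": 0,"x": 0,"y": 0,"z": 0.032,"ax": 0,"ay": 0,"az": 0},{"hand": 0,"x": 0,"y": 0,"z": 0.046,"ax": 0,"ay": 0,"az": 0},{"hand": 0,"x": 0,"y": 0,"z": 0.054,"ax": 0,"ay": 0,"az": 0},{"hand": 0,"x": 0,"y": 0,"z": 0.057,"ax": 0,"ay": 0,"az": 0},{"hand": 0,"x": 0,"y": 0,"z": 0.059,"ax": 0,"ay": 0,"az": 0},{"hand": 0,"x": 0,"y": 0,"z": 0.06,"ax": 0,"ay": 0,"az": 0},{"hand": 0,"x": 0,"y": 0,"z": 0.06,"ax": 0,"ay": 0,"az": 0}]' --newtons 50

```text
t: 17.08
tool_pos: [0.4411, -0.1881, 0.1903]
orientation: [2.908, 1.188, 0.001]
force: [-0.6, 0.8, -0.2]
opening: 0.0127
gripper_force: 50.0
```

Emit:
carry_out --targets '[{"hand": 14,"x": 0,"y": 0,"z": 0,"ax": 0,"ay": 0,"az": 0},{"hand": 20,"x": 0,"y": 0,"z": 0,"ax": 0,"ay": 0,"az": 0},{"hand": 35,"x": 0,"y": 0,"z": 0,"ax": 0,"ay": 0,"az": 0},{"hand": 50,"x": 0,"y": 0,"z": 0,"ax": 0,"ay": 0,"az": 0},{"hand": 60,"x": 0,"y": 0,"z": 0,"ax": 0,"ay": 0,"az": 0},{"hand": 60,"x": 0,"y": 0,"z": 0,"ax": 0,"ay": 0,"az": 0},{"hand": 60,"x": 0,"y": 0,"z": -0.01,"ax": 0,"ay": 0,"az": 0},{"hand": 60,"x": 0,"y": 0,"z": -0.03,"ax": 0,"ay": 0,"az": 0}]'

```text
t: 18.08
tool_pos: [0.4405, -0.1878, 0.22]
orientation: [-2.907, -1.188, 0.002]
force: [1.0, -0.2, -0.7]
opening: 0.0558
gripper_force: 0.0
```

Emit:
carry_out --targets '[{"hand": 60,"x": 0,"y": 0,"z": -0.04,"ax": 0,"ay": 0,"az": 0},{"hand": 60,"x": 0,"y": 0,"z": -0.08,"ax": 0,"ay": 0,"az": 0},{"hand": 60,"x": 0,"y": 0,"z": -0.12,"ax": 0,"ay": 0,"az": 0},{"hand": 60,"x": 0,"y": 0.04,"z": -0.15,"ax": 0,"ay": 0,"az": 0},{"hand": 60,"x": -0.03,"y": 0.08,"z": -0.15,"ax": 0,"ay": 0,"az": 0},{"hand": 60,"x": -0.05,"y": 0.13,"z": -0.15,"ax": 0,"ay": 0,"az": 0},{"hand": 60,"x": -0.07,"y": 0.18,"z": -0.15,"ax": 0,"ay": 0,"az": 0},{"hand": 60,"x": -0.08,"y": 0.2,"z": -0.15,"ax": 0,"ay": 0,"az": 0}]'

```text
t: 19.08
tool_pos: [0.5241, -0.3893, 0.3702]
orientation: [2.909, 1.186, -0.0]
force: [0.3, 0.6, -0.7]
opening: 0.0556
gripper_force: 0.0
```

```bash
python3 - <<'E'
from h import *
rel([.44,-.189,.19],39)
im,d=read_camera("top"); P=cloud("top",d); print(spoon(im,box=(365,492,245,400)))
for nm,(lo,hi) in dict(A=((.59,.05),(.69,.18)),B=((.69,.0),(.78,.13)),C=((.69,.13),(.78,.26))).items(): print(nm,tube(P,im,np.array(lo),np.array(hi),.049,.1))
b,_=read_camera("side")
c=np.zeros((300,800,3),np.uint8); c[:,:400]=cv2.resize(im,(400,300)); c[:,400:]=cv2.resize(b,(400,300)); cv2.imwrite("pics/end.png",c)
E
```

```text
now [ 0.5241 -0.3893  0.3702] hd 44.36 pitch -0.01 t 19.075 op 0.0556 gf 0.0 F [ 0.3  0.6 -0.7]
rel xyz [ 0.0799 -0.202   0.1801] rot [0.0004 0.0002 0.0936] dist 0.282
{'n': 927, 'length': np.float64(0.26341605735694235), 'hw': np.float64(0.011276353514283468), 'end': array([ 0.53019843, -0.10174757]), 'org': array([ 0.44061316, -0.18892257]), 'org2': array([ 0.44174834, -0.18781792]), 'deg': np.float64(44.21877100417986), 'bowl': np.float64(0.04737133169562803)}
A (array([0.6397, 0.1133]), array([0.0437, 0.0781]), 'axis deg from +y(ccw)', np.float64(1.91), 'zmax', np.float64(0.0809), 965)
B (array([0.7377, 0.0655]), array([0.0472, 0.0766]), 'axis deg from +y(ccw)', np.float64(1.53), 'zmax', np.float64(0.0805), 967)
C (array([0.733 , 0.1953]), array([0.0793, 0.0448]), 'axis deg from +y(ccw)', np.float64(-2.98), 'zmax', np.float64(0.0804), 958)
```

View pics/end.png

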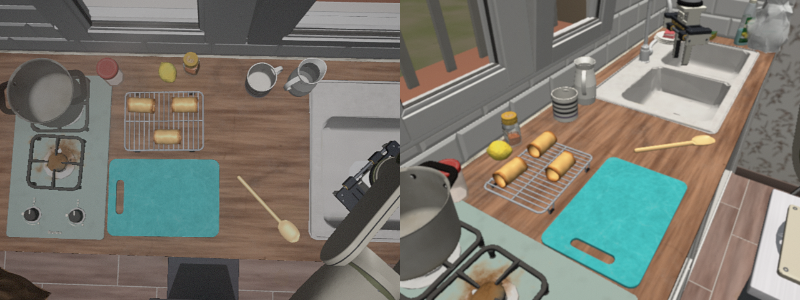

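The final views show the tube on the rack's front half at (168,137), tubes B and C unmoved, the spoon flat at (268,208), and the arm clear.

```bash
python3 -c "
from plant import robot
print(robot.close_job())"
```

```text
the job is handed in; nothing more can be done
None
```

The wafer tube was carried on the spoon handle and now lies on its side in the rack's front half, clear of the other two tubes (neither moved measurably); the spoon is flat on the worktop, the gripper kept clear of the tube throughout, and the job was handed in at about 19 s.

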